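# Tighten the hex cap on the gas manifold

## Robot

A 6-joint arm with a two-finger parallel gripper is mounted at the origin on the work surface. World frame = base frame: x ahead of the robot, y to its left, z up, the work surface at z = 0. Lengths are in m, angles in rad, forces in N, time in s.
With the tool pointing down it reaches from about 0.425 to 0.925 m from the base axis. Payload 12.5 kg.
Tool frame: the origin (TCP) lies on the centre line of the jaws, within the pads' length; the fingertips stand 8 mm ahead of it and the grasp point (between the pads) lies 11 mm behind it; z points along the fingers, y is the line along which they close (so a half turn about z gives the same grasp; the last joint's range is limited). The gripper opens to 85 mm and grips with 20 to 120 N. Pads are 22 mm wide; open, the fingers measure 114 mm over their backs; the gripper's body (76 mm by 85 mm) begins 54 mm behind the grasp point. The pads swing forward as they close: fully open they stand 13 mm farther back than shut.
Start: joints at [-1.325, 0.491, 1.559, -0, 1.092, -0.106], TCP at [0.215, -0.587, 0.2] pointing down, gripper open.
Joint ranges: [-3.1, 3.1], [-0.84, 2.19], [0.05, 2.79], [-1.13, 4.28], [0.06, 2.93], [-2.69, 2.69]. Speed limits (rad/s): [2.22, 2.22, 2.79, 3.14, 3.14, 3.14].

## Interface

Orientations are given as a unit quaternion [w, x, y, z].
In Python, from station import bot gives the robot as it stands.
- The arm moves only by the shell command python3 -m jog 'ROWS' [FORCE]. ROWS is JSON, a list that holds one entry, the list of rows, each a list of 5 numbers: the opening, from -1 (shut) to 1 (fully open), then the shift along the tool's x, y, z in cm, then the turn about the tool's z in rad. A call has 1 to 5 rows; each row shifts and turns the commanded pose from where the row before left it, along the tool's axes as they then stand; what a row does not reach is not made up. A row lasts 1/10 s, in which the tool goes at most 50 mm and 8.59 degrees, less where a joint would pass 70% of its speed; a pose out of reach is approached as far as the arm can. A call with a gripper value outside its range is refused whole. The fingers move at their own pace and stop on an object; FORCE is the grip in N (left out, the last holds). Time passes only in rows, so rows that do not move let the fingers close. It gives the time, the measured TCP pose, the force, the opening and the grip force at its end, in the units of the state.
- bot.read_state(): the state, without advancing time (a new reading comes with each control period).
- bot.capture(name): name is "scene" or "side" or "wrist"; returns (picture, depth): 480x640x3 uint8, red, green, blue; 480x640 float32, m along the optical axis (not along the pixel's ray), 0 where there is no reading.
- bot.calibration(name): a dict with "vertical_fov" (degrees; the focal length in pixels is half the picture's height over the tangent of half this angle, whatever the lens; pixels are square), "cx", "cy" (the principal point, pixels), "R" (3x3) and "t" (3): a world point X has camera coordinates R X + t; the wrist camera has in their place "tool_from_camera" (4x4, takes a point from camera to tool coordinates, whose origin is the TCP and whose axes are the flange's). Camera axes: x right, y down, z forward; pixel columns grow to the right and rows downward; lengths in m; the calibration is good to about 2 mm. A picture is of the moment at which its call begins: read the wrist's pose just before it. calibration takes no time and is no camera call.
- bot.close_job(): hands the job in; it is judged then, once.
The state is a dict: "clock": time; "joint_positions": joint angles; "qvel": joint speeds; "joint_torque": joint torques, N m; "position": TCP position; "tcp_rot": TCP orientation; "contact_force": force on the tool from outside, world axes, zero at the start; "moment": the same for the moment, N m; "grip_width": opening from 0.0 (shut) to 1.0 (fully open); "gripper_force": force on a finger pad.
Only numpy, scipy, OpenCV 4.12 (cv2) and the standard library are available. Lean on these libraries where they do the work, as an engineer would, in place of code of your own. Each camera call takes 0.05 s, during which the arm holds its last target. There are 200 camera calls.

## Task

The big hex cap on the gas manifold is only part-way screwed down. Take the larger of the two open-end wrenches from the tool rest and turn the cap clockwise with it until it comes hard up against its stop; the two valves leave room for only a short swing, so take the wrench off and reseat it for each stroke. Then lay the wrench back flat in its empty place on the rest, do not turn the cap with the fingers, and leave the other wrench and the other things on the cart where they are.

Things in the scene. Friction and masses are not known exactly. Their poses are not given: they have to be found in the camera images.
- wrench_mid (a point): larger open-end wrench, bright steel, 206 mm long, loose, 0.25 to 0.5 kg: middle of its flat handle, where to grasp. x along the handle to the jaw, z up. Handle a straight bar 20 mm wide (y), 10 mm thick (z), from 68 mm ahead of to 61 mm behind this point, then an eye 27 mm across centred 72 mm behind. Starts flat across the rest, handle towards the robot; centre of mass about 26 mm ahead
- wrench_jaw (a point): jaw centre of that wrench, 100 mm along +x from wrench_mid, same height and axes; on the cap's axis when seated. Jaw open ahead, its two parallel faces 33.6 mm apart, running 15 degrees anticlockwise from above off the wrench's x; throat 20 mm behind. On the cap: about 5 degrees play each way, a seat every 60 degrees. Head 62 mm across, 14 mm thick, from 15 mm ahead to 38 mm behind
- nut_mid (a point): the hex cap to tighten, steel, between the manifold's two valves: on its upright axis, half-way up its straight sides. Axes turn with it: x to a corner, so two flats lie parallel to x. 32 mm across flats, sides 18 mm high, then a 5 mm tapered chamfer that leads a jaw on. A wrench resting on the collar below (42 mm across) has its mid-plane 2 mm below this point. It does not rise or sink
- cap_nut (a joint): turn of the hex cap in rad, growing clockwise seen from above (tightening). At 0 two flats are parallel to the manifold's x. It starts between 0 and 0.4; the hard stop, fully tight, is at 2.6. Stiff: takes about 0.6 N m and stays where it is left
- manifold: gas manifold, steel block on a plate, fixed: origin on the cart under the cap axis, -x its open front towards the robot. Block top 40 mm high, front edge 42 mm ahead of the axis (plate 50 mm). Behind the cap a 19 mm tube runs along y, 52 mm behind the axis, middle 58 mm high. With the wrench seated, its x can turn about 48 degrees each way from the manifold's x before the handle meets a valve
- valve_left (a point): manifold's +y valve, an upright cylinder 36 mm across with a thin stub on top, 104 mm high in all: on its axis at the handle's height. 21 mm ahead (-x) and 65 mm to the side of the cap's axis
- valve_right (a point): the same for the -y valve
- rest: tool rest, grey plate 130 by 160 mm, 6 mm thick, fixed, with two white rails along y, 10 mm thick, at x = -52 and +52 mm, tops 30 mm high; posts 10 mm square stand 12 mm above them and leave two slots 40 mm wide. Origin under its centre on the cart's top; the wrenches lie along its x, jaws to +x, the larger one in either slot, the smaller in the other
- slot_left (a point): middle of the rest's +y slot (37.5 mm from its centre line), at the height of the larger wrench's mid-plane when it lies on the rails (35 mm above the cart); axes as the rest
- slot_right (a point): the same for the -y slot
- small_wrench: the smaller open-end wrench, 162 mm long, head 43 mm across, jaw 23 mm (too small for the cap), loose on the rest in the other slot: leave it. Origin half-way along its handle
- beaker: clear plastic beaker with two swabs, 72 mm across, 88 mm high (swabs to 125 mm): leave it
- wafer_box: round black wafer box, 110 mm across, 24 mm high: leave it
- carrier_a: round white wafer carrier, 100 mm across, 12 mm high: leave it
- carrier_b: another like it: leave it
- spare_cap: loose smaller hex cap, 24 mm across flats, 20 mm high: leave it
- tweezers: tweezers with green grips, 145 mm long, 7 mm high: leave them
Mind the look-alikes: they are no part of the job. Leave any turquoise look-alike of the part that bears wrench_mid alone.

How it is judged:
On the way, in this order (a step that is already met when the one before it is completed fails the run):
1. the larger wrench is lifted off the rest (height (world z) of wrench_mid above 0.07 m), for 0.1 s.
2. the wrench sits on the cap and has turned it part of the way (horizontal distance between wrench_jaw and nut_mid below 0.01 m and z of wrench_jaw in the frame of nut_mid between -0.015 and 0.01 m and value of joint cap_nut above 0.8 rad), for 0.1 s.
3. the wrench sits on the cap and has turned it to its stop (horizontal distance between wrench_jaw and nut_mid below 0.01 m and z of wrench_jaw in the frame of nut_mid between -0.015 and 0.01 m and value of joint cap_nut above 2.52 rad), for 0.1 s.
At the end, for the whole second after the job is handed in: the cap is within 0.08 rad of its stop (joint above 2.52), and the larger wrench lies still and flat in a slot of the rest, its middle within 40 mm of the slot's, along it within 0.3 rad, tilted less than 0.12 rad (value of joint cap_nut above 2.52 rad and ((horizontal distance between wrench_mid and slot_left below 0.04 m and angle between the x axis of wrench_mid and the x axis of slot_left, either way round below 0.3 rad) or (horizontal distance between wrench_mid and slot_right below 0.04 m and angle between the x axis of wrench_mid and the x axis of slot_right, either way round below 0.3 rad)) and height (world z) of wrench_mid between 0.028 and 0.045 m and angle between wrench_mid's own z axis and vertical below 0.12 rad and linear speed of wrench below 0.02 m/s); the robot touches nothing.
It fails at once if the cap is turned with the fingers instead of the wrench (contact force between the fingers and cap_nut above 8 N).
It fails at once if the smaller wrench is moved by more than 30 mm (distance of small_wrench from where it was at the start of the episode above 0.03 m).
It fails at once if a bystander is pushed by more than 40 mm (distance of any of beaker, wafer_box, carrier_a, carrier_b, spare_cap, tweezers from where it was at the start of the episode above 0.04 m).
It also fails if it takes over 72 s, if anything falls off the work surface, if the arm or the gripper's body presses on something with over 40 N, if the wrist force passes 120 N, or if a joint passes its speed limit or range.

## Working session

There is one attempt and no reset: what is moved stays moved. The work goes in short steps, Python scripts to look and compute and a shell command to move; the robot and the scene stay as the last step left them, time stands still between calls to the robot, and variables do not carry over. Pictures are saved under pics/ and viewed, at most 10 in all, crops included, and the job is handed in when it is done.

```bash
mkdir -p pics; ls; python3 - <<'E'
from station import bot
import cv2,numpy as np
s=bot.read_state();print({k:np.round(v,3) for k,v in s.items()})
a=[]
for n in("scene","side"):
    im,d=bot.capture(n);np.savez(f"pics/{n}0.npz",im=im,d=d);cv2.imwrite(f"pics/{n}0.png",im[:,:,::-1]);c=bot.calibration(n);print(n,{k:np.round(v,3).tolist() for k,v in c.items()})
print(bot.calibration("wrist"))
E
```

```text
pics
{'clock': np.float64(0.0), 'joint_positions': array([-1.325,  0.492,  1.559, -0.   ,  1.092, -0.106]), 'qvel': array([ 0.001, -0.   ,  0.   , -0.   ,  0.001, -0.   ]), 'joint_torque': array([ 4.0000e-03, -6.1844e+01, -2.6159e+01,  0.0000e+00,  4.0000e-03,
       -0.0000e+00]), 'position': array([ 0.215, -0.586,  0.2  ]), 'tcp_rot': array([-0.001,  0.985,  0.175, -0.   ]), 'contact_force': array([-0.028, -0.308,  0.046]), 'moment': array([-0.015, -0.049,  0.017]), 'gripper_force': np.float64(0.0), 'grip_width': np.float64(0.995)}
scene {'vertical_fov': 49.466, 'cx': 321.359, 'cy': 241.41, 'R': [[0.513, 0.858, 0.002], [0.686, -0.409, -0.602], [-0.515, 0.311, -0.799]], 't': [-0.264, -0.334, 1.626]}
side {'vertical_fov': 48.443, 'cx': 321.483, 'cy': 245.97, 'R': [[-0.798, -0.602, 0.009], [-0.477, 0.624, -0.619], [0.367, -0.499, -0.785]], 't': [0.42, 0.29, 1.454]}
{'vertical_fov': 68.78859586631744, 'cx': 314.6055279670889, 'cy': 234.74506994177176, 'tool_from_camera': array([[-3.87971150e-04, -9.55476161e-01, -2.95068053e-01,
         7.50123983e-02],
       [ 9.99999924e-01, -3.83315130e-04, -7.36191232e-05,
         7.81366248e-05],
       [-4.27627319e-05, -2.95068059e-01,  9.55476237e-01,
        -1.73520285e-01],
       [ 0.00000000e+00,  0.00000000e+00,  0.00000000e+00,
         1.00000000e+00]])}
```

View pics/scene0.png

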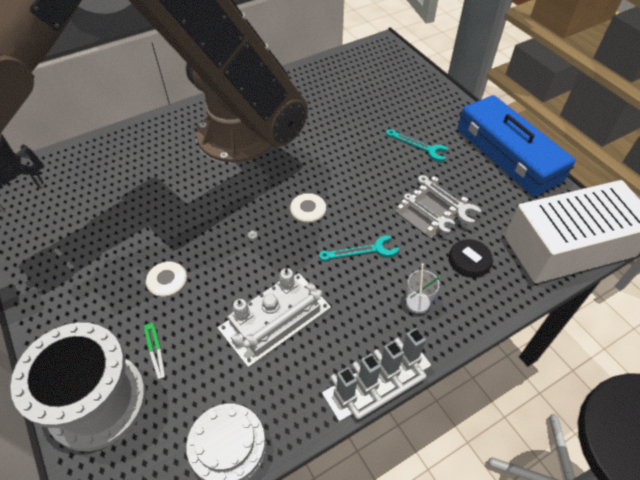

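View pics/side0.png

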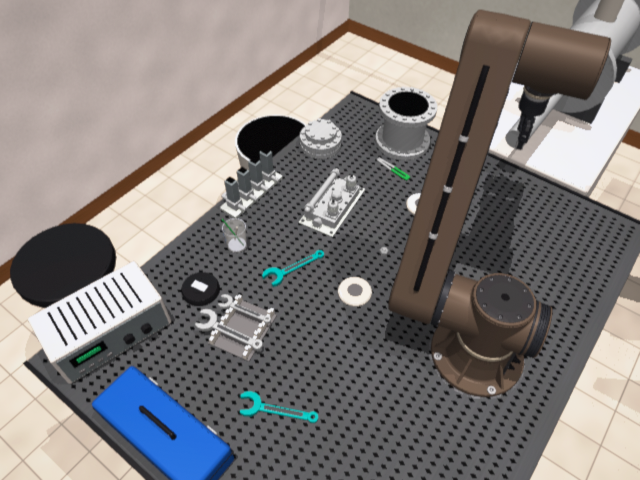

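The scene picture shows the rest near (437,205) and the manifold near (272,312), with its valves at (240,310) and (288,280). There are four wrench-like things:
- Bright steel, in the rest's upper slot, (422,180)–(475,212): the longer one, with the bigger head.
- Small steel, in the lower slot, (405,200)–(450,228).
- Turquoise look-alikes at (360,250) and (418,145).

The longer steel wrench fits the description. I'll confirm it in a crop.

```bash
cat > h.py <<'E'
from station import bot
import numpy as np, cv2
from scipy.spatial.transform import Rotation as Ro
def fpx(c): return 240/np.tan(np.radians(c["vertical_fov"]/2))
def pose():
    s=bot.read_state();q=s["tcp_rot"];T=np.eye(4);T[:3,:3]=Ro.from_quat([q[1],q[2],q[3],q[0]]).as_matrix();T[:3,3]=s["position"];return T
def cam(n,T=None):
    c=bot.calibration(n)
    if n=="wrist": M=T@c["tool_from_camera"];return c,M[:3,:3],M[:3,3]
    R=np.array(c["R"]);return c,R.T,-R.T@np.array(c["t"])
def ray(n,uv,z,T=None):
    c,R,o=cam(n,T);uv=np.atleast_2d(uv).astype(float);f=fpx(c)
    d=np.c_[(uv[:,0]-c["cx"])/f,(uv[:,1]-c["cy"])/f,np.ones(len(uv))]@R.T
    return o+d*((z-o[2])/d[:,2])[:,None]
def cloud(n,dep,T=None):
    c,R,o=cam(n,T);f=fpx(c);v,u=np.mgrid[:480,:640]
    return np.stack([(u-c["cx"])/f*dep,(v-c["cy"])/f*dep,dep],-1)@R.T+o
def proj(n,X,T=None):
    c,R,o=cam(n,T);p=(np.atleast_2d(X)-o)@R;f=fpx(c);return np.c_[p[:,0]/p[:,2]*f+c["cx"],p[:,1]/p[:,2]*f+c["cy"]]
E
python3 - <<'E'
from h import *
s=np.load("pics/scene0.npz");d=np.load("pics/side0.npz")
cr=lambda im,x,y:cv2.resize(im[y:y+75,x:x+100,::-1],(400,300),interpolation=cv2.INTER_CUBIC)
a=np.vstack([np.hstack([cr(s["im"],390,165),cr(d["im"],185,285)]),np.hstack([cr(s["im"],225,260),cr(d["im"],285,165)])])
cv2.imwrite("pics/c1.png",a)
print("rest px", ray("scene",[[422,180],[470,210],[405,200],[437,205]],.035).round(3).tolist(), ray("side",[[257,344],[208,320],[240,328]],.035).round(3).tolist())
P=cloud("scene",s["d"])
print("cap", ray("scene",[270,300],.06).round(3), P[300,270].round(3),P[195,437].round(3),P[300,200].round(3))
E
```

```text
rest px [[0.476, 0.351, 0.035], [0.63, 0.394, 0.035], [0.512, 0.266, 0.035], [0.571, 0.329, 0.035]] [[0.476, 0.354, 0.035], [0.632, 0.38, 0.035], [0.545, 0.345, 0.035]]
cap [[ 0.617 -0.2    0.06 ]] [ 0.623 -0.202  0.07 ] [0.524 0.374 0.005] [ 0.497 -0.334  0.001]
```

View pics/c1.png

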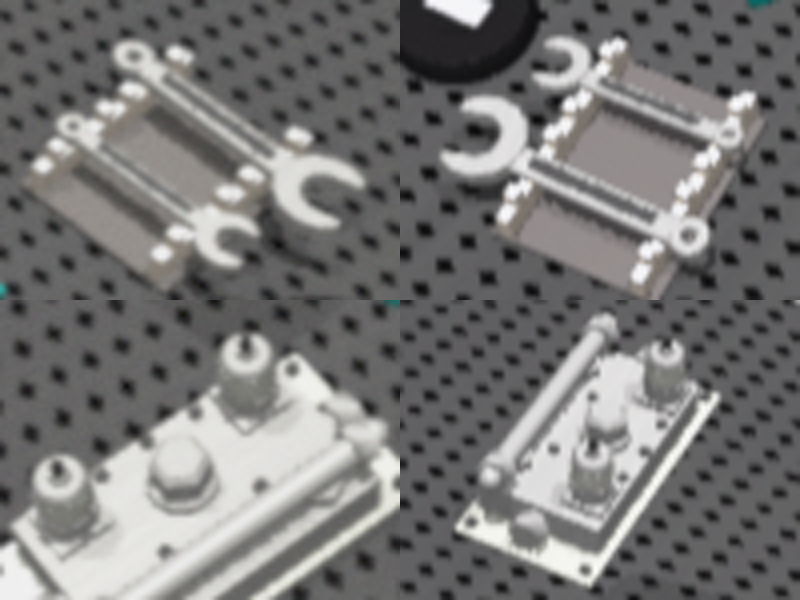

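The crop confirms it: the longer bright steel wrench with the big jaw lies in the rest's +y slot, eye at scene (423,179) and jaw at (469,212). The smaller wrench is in the -y slot. The valve stub tops are at scene (240.5,302.5) and (286,271), and the cap top is at (270.5,299).

```bash
python3 - <<'E'
from h import *
A=ray("scene",[[240.5,302.5],[286.2,271.3]],.104);B=ray("side",[[285+192/4,165+147/4],[285+266/4,165+48/4]],.104)
print(A.round(3).tolist(),B.round(3).tolist())
for V in(A,B[::1]):
    m=V.mean(0);e=V[1]-V[0];print(np.linalg.norm(e),"mid",m.round(3),"yaw x",np.arctan2(-e[0],e[1]))
print("cap .072",ray("scene",[270.5,298.7],.072).round(3),ray("side",[285+205/4,165+115/4],.072).round(3))
# move targets relative to tool
T=pose()
print("yaw",np.arctan2(T[1,0],T[0,0]))
for p in([.547,.368,.2],):print((T[:3,:3].T@(np.array(p)-T[:3,3])*100).round(1))
E
```

```text
[[0.614, -0.267, 0.104], [0.594, -0.142, 0.104]] [[0.584, -0.135, 0.104], [0.601, -0.259, 0.104]]
0.12717710370314841 mid [ 0.604 -0.205  0.104] yaw x 0.1649106525198815
0.12535464300060126 mid [ 0.593 -0.197  0.104] yaw x -3.005581180069429
cap .072 [[ 0.621 -0.2    0.072]] [[ 0.614 -0.194  0.072]]
yaw 0.35177932347438834
[ 64.  -78.2   0.1]
```

```bash
python3 -m jog '[[[1,3.5,-2.05,0,0],[1,3.5,-2.05,0,0],[1,3.5,-2.05,0,0],[1,3.5,-2.05,0,0],[1,3.5,-2.05,0,0]]]' >/dev/null; python3 -m jog '[[[1,3.5,-2.05,0,0],[1,3.5,-2.05,0,0],[1,3.5,-2.05,0,0],[1,3.5,-2.05,0,0],[1,3.5,-2.05,0,0]]]' ; python3 -m jog '[[[1,3.5,-2.05,0,0],[1,3.5,-2.05,0,0],[1,0,0,0,0.1],[1,0,0,0,0.1],[1,0,0,0,0]]]'
cat > w.py <<'E'
import sys
from h import *
T=pose();im,d=bot.capture("wrist");n=sys.argv[1];np.savez(f"pics/{n}.npz",im=im,d=d,T=T);cv2.imwrite(f"pics/{n}.png",im[:,:,::-1])
s=bot.read_state();print("t",s["clock"],"pos",T[:3,3].round(4),"yaw",np.arctan2(T[1,0],T[0,0]).round(4),"q6",s["joint_positions"].round(2))
E
python3 w.py w1
```

```text
clock: 1.1
position: [0.4741, -0.2722, 0.2001]
tcp_rot: [-0.0, 0.985, 0.175, -0.0]
contact_force: [0.4, -0.4, 1.2]
grip_width: 0.998
gripper_force: 0.0
clock: 1.6
position: [0.5249, -0.2106, 0.1999]
tcp_rot: [-0.0, 0.997, 0.075, -0.0]
contact_force: [-0.0, -0.5, -0.5]
grip_width: 0.995
gripper_force: 0.0
t 1.65 pos [ 0.5249 -0.2106  0.1999] yaw 0.151 q6 [-0.5   0.41  1.71 -0.    1.03  0.92]
```

View pics/w1.png

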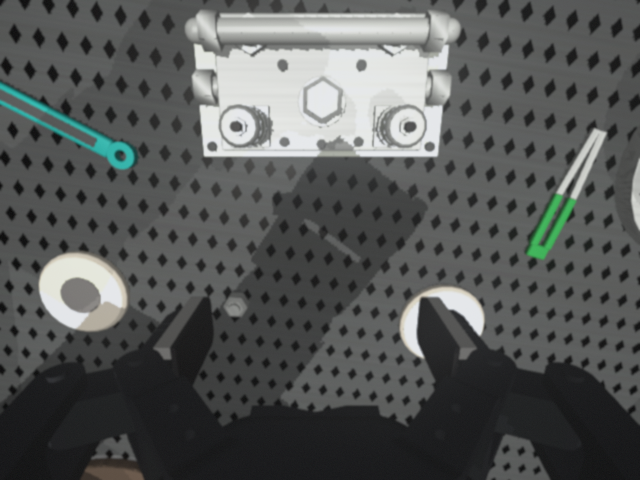

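The wrist view shows the cap hexagon at (322,101) and the valve stubs at (238,126) and (409,127). The tube runs behind at row 30, and the spare cap is at (235,307). Next I'll measure the hexagon.

```bash
python3 - <<'E'
from h import *
z=np.load("pics/w1.npz");im,d,T=z["im"],z["d"],z["T"]
P=cloud("wrist",d,T);print("cap top",P[101,322].round(4),"block",P[140,322].round(4),P[70,322].round(4),P[126,238].round(3),P[127,409].round(3))
V=ray("wrist",[[238,126],[409,127]],.104,T);e=V[0]-V[1];print("valves",V.round(4).tolist(),np.linalg.norm(e),"yaw",np.arctan2(-e[0],e[1]))
zt=P[96:106,317:327,2];zt=np.median(zt);print(zt)
m=((np.abs(P[...,2]-zt)<.003)).astype(np.uint8);m[:, :290]=0;m[:,355:]=0;m[:70]=0;m[135:]=0
cs=max(cv2.findContours(m,0,2)[0],key=cv2.contourArea);W=ray("wrist",cs[:,0,:],zt,T)[:,:2]
print("depth mask area mm2",cv2.contourArea((W*1000).astype(np.float32)),cv2.minEnclosingCircle((W*1000).astype(np.float32)))
g=cv2.cvtColor(im,cv2.COLOR_RGB2GRAY)
cv2.imwrite("pics/hex.png",cv2.resize(np.hstack([im[65:140,280:365,::-1],cv2.cvtColor(m[65:140,280:365]*255,cv2.COLOR_GRAY2BGR)]),None,fx=4,fy=4,interpolation=cv2.INTER_NEAREST))
E
```

```text
cap top [ 0.6194 -0.2024  0.0715] block [ 0.5884 -0.2079  0.0429] [ 0.6466 -0.1988  0.0386] [ 0.591 -0.144  0.104] [ 0.609 -0.268  0.104]
valves [[0.591, -0.1439, 0.104], [0.6091, -0.2681, 0.104]] 0.12554156407603279 yaw 0.14503741138563897
0.07086556800415308
depth mask area mm2 663.1665466716513 ((620.7492065429688, -202.67062377929688), 16.420856475830078)
```

View pics/hex.png

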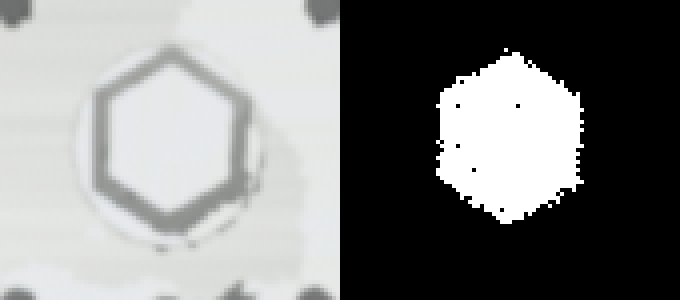

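```bash
python3 - <<'E'
from h import *
z=np.load("pics/w1.npz");im,d,T=z["im"],z["d"],z["T"]
g=cv2.cvtColor(im,cv2.COLOR_RGB2GRAY)
m=(g>215).astype(np.uint8);n,l=cv2.connectedComponents(m,connectivity=4);k=(l==l[101,322]).astype(np.uint8)
c=max(cv2.findContours(k,0,1)[0],key=cv2.contourArea)
W=ray("wrist",c[:,0,:],.071,T)[:,:2]*1000
M=cv2.moments(W.astype(np.float32).reshape(-1,1,2));C=np.array([M["m10"],M["m01"]])/M["m00"];print(cv2.contourArea(c),C,M["m00"])
for W2,r in((W,0),):
    v=W2-C;th=np.arctan2(v[:,1],v[:,0]);r=np.hypot(*v.T);o=np.argsort(th);tt=np.linspace(-np.pi,np.pi,720,endpoint=False);rr=np.interp(tt,th[o],r[o],period=2*np.pi)
    print("corner yaw mod60",np.angle((rr*np.exp(6j*tt)).sum())/6, rr.min(),rr.max())
E
for i in 1 2 ; do :; done
python3 -m jog '[[[1,0.9,-4.73,0,0],[1,0.9,-4.73,0,0],[1,0.9,-4.73,0,0],[1,0.9,-4.73,0,0],[1,0.9,-4.73,0,0]]]' >/dev/null
python3 -m jog '[[[1,0.9,-4.73,0,0],[1,0.9,-4.73,0,0],[1,0.9,-4.73,0,0],[1,0.9,-4.73,0,0],[1,0.9,-4.73,0,0]]]' >/dev/null
python3 -m jog '[[[1,0.9,-4.73,0,0],[1,0.9,-4.73,0,-0.05],[1,0,0,0,0],[1,0,0,0,0]]]'; python3 w.py w2
```

```text
752.0 [ 620.66188908 -202.2679928 ] 457.10685673495755
corner yaw mod60 0.12737450497514316 11.253389027201601 13.255960478254721
clock: 3.05
position: [0.5455, 0.3667, 0.1995]
tcp_rot: [0.0, 0.995, 0.102, -0.0]
contact_force: [0.0, -0.3, 0.1]
grip_width: 1.003
gripper_force: 0.0
t 3.1 pos [0.5455 0.3667 0.1995] yaw 0.2051 q6 [ 0.49  0.54  1.47 -0.    1.13  1.86]
```

View pics/w2.png

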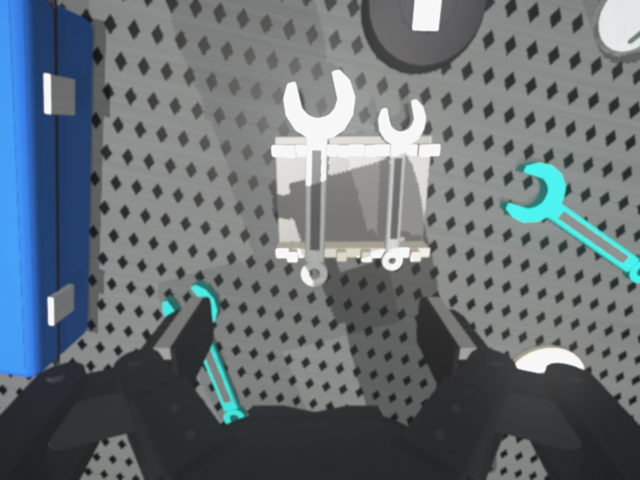

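The wrist view shows the larger wrench with its eye at (314,272) and handle up to the head at (319,105). The small one is at (395,200), and turquoise look-alikes lie at left and right. Now the handle axis, from depth and rays.

```bash
python3 - <<'E'
from h import *
z=np.load("pics/w2.npz");im,d,T=z["im"],z["d"],z["T"];P=cloud("wrist",d,T)
print("handle z",np.median(P[170:230,311:319,2]),"plate",P[200,350].round(3))
m=(P[...,2]>.025)&(P[...,2]<.06);m[:,:280]=0;m[:,360:]=0
pts=[]
for v in range(165,238,3):
    u=np.where(m[v,295:340])[0]+295
    if len(u)>8: pts.append([u.mean(),v,len(u)])
pts=np.array(pts);print(pts[::6].round(1).tolist())
W=ray("wrist",pts[:,:2],.040,T);a=np.polyfit(W[:,0],W[:,1],1);yaw=np.arctan(a[0])
e=ray("wrist",[314,272.5],.039,T)[0];x=np.array([np.cos(yaw),np.sin(yaw)])
# head contour in mask
h=m.copy();h[145:]=0;h[:50]=0
vv,uu=np.where(h);H=ray("wrist",np.c_[uu,vv],.042,T)[:,:2]
s=(H-e[:2])@x;print("head along from eye",s.min(),s.max(),"(max want .187)","lateral",((H-e[:2])@[-x[1],x[0]]).min(),((H-e[:2])@[-x[1],x[0]]).max())
mid=e[:2]+.072*x;mid2=e[:2]+(s.max()-.115)*x;print("yaw",yaw,"eye",e,"mid",mid,mid2,"on axis y",np.polyval(a,mid[0]))
for tz in(.1,.026):
  p=np.array([mid[0],np.polyval(a,mid[0]),tz]);print("delta cm",(T[:3,:3].T@(p-T[:3,3])*100).round(2))
E
```

```text
handle z 0.04007952886224725 plate [0.553 0.329 0.004]
[[315.5, 165.0, 22.0], [315.0, 183.0, 21.0], [314.6, 201.0, 20.0], [314.5, 219.0, 20.0], [314.5, 237.0, 20.0]]
head along from eye 0.12851432571827454 0.19073787441323553 (max want .187) lateral -0.032482376032261374 0.028502577014462533
yaw 0.19223702965089495 eye [0.47777106 0.3530354  0.039     ] mid [0.54844477 0.36679137] [0.55211379 0.36750551] on axis y 0.36690475999530414
delta cm [0.31 0.03 9.95]
delta cm [ 0.31  0.03 17.35]
```

```bash
python3 -m jog '[[[0.5,0.4,0,4,0.013],[0.5,0,0,4,0],[0.5,0,0,4,0],[0.5,0,0,3,0],[0.5,0,0,2.3,0]]]' 100; python3 -m jog '[[[0.5,0,0,0.1,0],[-1,0,0,0,0],[-1,0,0,0,0],[-1,0,0,0,0],[-1,0,0,0,0]]]' 100;python3 -m jog '[[[-1,0,0,0,0],[-1,0,0,0,0],[-1,0,0,0,0],[-1,0,0,0,0]]]' 100
```

```text
clock: 3.6
position: [0.5497, 0.3648, 0.0254]
tcp_rot: [0.0, 0.996, 0.094, -0.001]
contact_force: [0.3, 0.7, 0.1]
grip_width: 0.749
gripper_force: 0.0
clock: 4.1
position: [0.5502, 0.3673, 0.0273]
tcp_rot: [-0.0, 0.996, 0.094, 0.001]
contact_force: [0.4, -0.2, 0.5]
grip_width: 0.065
gripper_force: 0.0
clock: 4.5
position: [0.5497, 0.3672, 0.0261]
tcp_rot: [0.0, 0.996, 0.094, -0.0]
contact_force: [-0.4, 0.8, 0.1]
grip_width: 0.003
gripper_force: 0.0
```

```bash
python3 w.py w3; python3 - <<'E'
from h import *
im,d=bot.capture("side");cv2.imwrite("pics/s3.png",np.hstack([cv2.resize(im[270:380,170:310,::-1],(400,314)),cv2.resize(cv2.imread("pics/w3.png"),(400,314))]))
E
```

```text
t 4.55 pos [0.5497 0.3672 0.0261] yaw 0.1889 q6 [ 0.49  0.74  1.61 -0.    0.8   1.87]
```

View pics/s3.png

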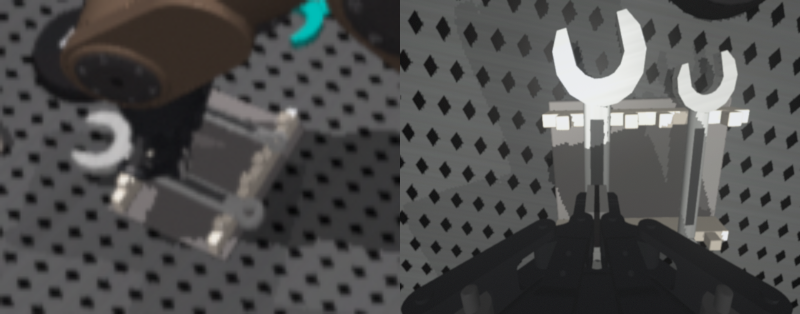

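The wrist half shows the head and handle still lying in the slot, with shut fingers at its middle. The gripper reads shut with no force, so I'll check heights by depth.

```bash
python3 - <<'E'
from h import *
z=np.load("pics/w3.npz");im,d,T=z["im"],z["d"],z["T"];P=cloud("wrist",d,T)
s=640/400
for (u,v) in [(597,150),(597,170),(597,180),(588,150),(606,150),(604,197),(591,197),(597,187),(606,210),(590,205),(597,250),(560,150),(690,150),(600,85)]:
    U,V=int((u-400)*s),int(v*480/314);print((u,v),(U,V),P[V,U].round(3),d[V,U].round(3),im[V,U])
print(bot.read_state()["gripper_force"],bot.read_state()["grip_width"])
E
```

```text
(597, 150) (315, 229) [0.578 0.372 0.04 ] 0.167 [68 69 69]
(597, 170) (315, 259) [0.563 0.369 0.041] 0.17 [63 64 63]
(597, 180) (315, 275) [0.554 0.368 0.04 ] 0.174 [61 61 61]
(588, 150) (300, 229) [0.576 0.379 0.04 ] 0.167 [122 124 121]
(606, 150) (329, 229) [0.579 0.366 0.039] 0.167 [127 129 127]
(604, 197) (326, 301) [0.561 0.365 0.078] 0.135 [86 86 84]
(591, 197) (305, 301) [0.56  0.373 0.079] 0.135 [87 86 85]
(597, 187) (315, 285) [0.56  0.369 0.063] 0.149 [36 35 35]
(606, 210) (329, 321) [0.562 0.364 0.094] 0.12 [86 85 83]
(590, 205) (304, 313) [0.559 0.373 0.086] 0.127 [85 85 83]
(597, 250) (315, 382) [0.492 0.356 0.04 ] 0.193 [119 120 118]
(560, 150) (256, 229) [0.562 0.404 0.007] 0.201 [87 86 84]
(690, 150) (464, 229) [0.591 0.302 0.038] 0.168 [135 136 133]
(600, 85) (320, 129) [0.623 0.379 0.042] 0.151 [236 237 239]
0.0 -0.002360315042221767
```

```bash
python3 - <<'E'
from h import *
z=np.load("pics/w3.npz");im,d,T=z["im"],z["d"],z["T"];P=cloud("wrist",d,T)
Q=(P-T[:3,3])@T[:3,:3]*1000  # tool frame mm
for v in range(268,330,6): print(v,[Q[v,u].round(0).astype(int).tolist() for u in(290,300,306,310,315,320,326,334)])
# initial picture: open fingers in tool frame
z=np.load("pics/w2.npz");P=cloud("wrist",z["d"],z["T"]);Q=(P-z["T"][:3,3])@z["T"][:3,:3]*1000
k=(Q[...,2]<40)&(Q[...,2]>-60);print("open finger max z in tool",np.sort(Q[k][:,2])[-5:], [Q[v,u].round(0).tolist() for u,v in((200,305),(208,320),(190,330),(170,350),(430,305))])
E
```

```text
268 [[-5, -14, 19], [9, -7, -14], [9, -4, -15], [9, -2, -14], [8, 0, -13], [9, 3, -14], [9, 6, -14], [8, 10, -12]]
274 [[-10, -15, 21], [5, -7, -13], [6, -4, -15], [6, -2, -15], [5, 0, -14], [6, 3, -14], [5, 6, -13], [4, 10, -11]]
280 [[-13, -15, 21], [2, -7, -14], [2, -4, -13], [2, -2, -13], [2, 0, -14], [2, 3, -14], [2, 6, -14], [1, 10, -11]]
286 [[-17, -15, 20], [11, -6, -39], [11, -4, -39], [11, -2, -39], [11, 0, -38], [11, 2, -39], [11, 5, -39], [-2, 10, -12]]
292 [[-21, -15, 20], [10, -6, -43], [11, -3, -44], [11, -2, -45], [11, 0, -45], [11, 2, -44], [11, 5, -45], [-6, 10, -10]]
298 [[7, -10, -42], [10, -6, -48], [11, -3, -49], [11, -2, -50], [11, 0, -50], [11, 2, -50], [11, 5, -50], [7, 8, -42]]
304 [[7, -10, -48], [11, -5, -55], [10, -3, -54], [11, -2, -55], [11, 0, -55], [11, 2, -55], [11, 4, -55], [7, 8, -47]]
310 [[6, -10, -51], [11, -5, -60], [11, -3, -60], [11, -2, -60], [11, 0, -59], [11, 2, -58], [11, 4, -59], [7, 8, -52]]
316 [[7, -9, -56], [10, -5, -62], [11, -3, -64], [11, -2, -64], [11, 0, -63], [11, 2, -63], [11, 4, -63], [7, 7, -57]]
322 [[7, -9, -61], [11, -5, -67], [11, -3, -67], [10, -1, -67], [10, 0, -67], [11, 2, -68], [11, 4, -67], [7, 7, -61]]
328 [[14, -8, -75], [12, -5, -73], [10, -3, -69], [9, -1, -68], [9, 0, -68], [9, 2, -68], [12, 4, -73], [13, 6, -75]]
open finger max z in tool [-43.74683592 -43.74583164 -43.73413025 -43.63976251 -42.83244765] [[11.0, -43.0, -56.0], [1.0, -43.0, -50.0], [8.0, -43.0, -68.0], [9.0, -45.0, -81.0], [11.0, 44.0, -55.0]]
```

By depth, the shut fingertips are about 36 mm behind the stated TCP, at z≈0.063 and above the handle. They closed on air and nothing was touched. I'll open and go about 4.6 cm lower in stages, watching the force.

```bash
python3 -m jog '[[[0.5,0,0,0,0],[0.5,0,0,0,0],[0.5,0,0,0,0],[0.5,0,0,0,0],[0.5,0,0,0,0]]]' 100; python3 -m jog '[[[0.5,0,0,1.5,0],[0.5,0,0,1.2,0],[0.5,0,0,0.8,0],[0.5,0,0,0,0]]]'
```

```text
clock: 5.1
position: [0.5497, 0.3671, 0.0261]
tcp_rot: [0.0, 0.996, 0.094, 0.0]
contact_force: [0.1, -0.7, 0.2]
grip_width: 0.744
gripper_force: 0.0
clock: 5.5
position: [0.5489, 0.3667, -0.0109]
tcp_rot: [0.001, 0.996, 0.094, -0.001]
contact_force: [0.5, 1.6, 0.4]
grip_width: 0.748
gripper_force: 0.0
```

```bash
python3 -m jog '[[[0.5,0,0,0.5,0],[0.5,0,0,0.4,0],[0.5,0,0,0,0]]]'; python3 -m jog '[[[-1,0,0,0,0],[-1,0,0,0,0],[-1,0,0,0,0],[-1,0,0,0,0],[-1,0,0,0,0]]]' 100;python3 -m jog '[[[-1,0,0,0,0],[-1,0,0,0,0]]]' 110; python3 w.py w4; python3 - <<'E'
from h import *
z=np.load("pics/w4.npz");im,d,T=z["im"],z["d"],z["T"];P=cloud("wrist",d,T)
Q=(P-T[:3,3])@T[:3,:3]*1000
for v in range(150,300,20): print(v,[Q[v,u].round(0).astype(int).tolist() for u in(280,300,315,330,350)])
E
```

```text
clock: 5.8
position: [0.5496, 0.367, -0.0183]
tcp_rot: [0.0, 0.996, 0.094, -0.0]
contact_force: [-0.4, -0.3, -0.4]
grip_width: 0.751
gripper_force: 0.0
clock: 6.3
position: [0.5499, 0.3672, -0.0173]
tcp_rot: [-0.0, 0.996, 0.094, 0.0]
contact_force: [-0.6, -1.5, 5.5]
grip_width: 0.213
gripper_force: 97.9
clock: 6.5
position: [0.5499, 0.3672, -0.0173]
tcp_rot: [-0.0, 0.996, 0.094, 0.0]
contact_force: [-1.4, -2.0, 5.7]
grip_width: 0.211
gripper_force: 107.2
t 6.55 pos [ 0.5499  0.3672 -0.0173] yaw 0.1888 q6 [ 0.49  0.8   1.63 -0.    0.72  1.87]
150 [[68, -11, -60], [68, -5, -59], [68, 0, -59], [68, 5, -60], [68, 11, -59]]
170 [[57, -15, -23], [62, -5, -59], [62, 0, -59], [62, 5, -60], [62, 12, -59]]
190 [[53, -12, -47], [55, -5, -56], [55, 0, -56], [55, 5, -57], [53, 13, -46]]
210 [[46, -13, -47], [48, -5, -57], [48, 0, -57], [48, 5, -56], [45, 13, -47]]
230 [[31, -15, -22], [41, -5, -56], [41, 0, -58], [41, 5, -57], [31, 16, -23]]
250 [[21, -16, -22], [33, -5, -56], [34, 0, -58], [33, 6, -57], [21, 16, -22]]
270 [[11, -16, -23], [26, -5, -56], [26, 0, -58], [26, 6, -57], [11, 17, -23]]
290 [[11, -14, -42], [18, -5, -57], [18, 0, -57], [18, 6, -57], [11, 15, -42]]
```

```bash
python3 -m jog '[[[-1,0,0,-1,0],[-1,0,0,-2,0],[-1,0,0,-4,0],[-1,0,0,-4,0],[-1,0,0,-4,0]]]'; python3 -m jog '[[[-1,0,0,0,0],[-1,0,0,0,0]]]';python3 w.py w5; python3 - <<'E'
from h import *
z=np.load("pics/w5.npz");im,d,T=z["im"],z["d"],z["T"];P=cloud("wrist",d,T)
Q=(P-T[:3,3])@T[:3,:3]
m=(Q[...,2]>-.066)&(Q[...,2]<-.040)&(Q[...,0]>.016)&(np.abs(Q[...,1])<.045)&(d>0)
m=m.astype(np.uint8);print(m.sum())
p=Q[m>0];tt=p[(p[:,0]>.02)&(p[:,0]<.055)]
for x0 in(.025,.04,.055,.064): 
    k=p[np.abs(p[:,0]-x0)<.004];print(x0,"y mid",(k[:,1].min()+k[:,1].max())/2,"w",np.ptp(k[:,1]),"z",np.median(k[:,2]))
h=p[p[:,0]>.08];print("head z",np.median(h[:,2]),[np.median(h[np.abs(h[:,0]-a)<.005][:,2]).round(4) for a in(.085,.095,.105,.113)],"x max",np.sort(p[:,0])[-5:],"y",p[:,1].min(),p[:,1].max())
cv2.imwrite("pics/m5.png",np.hstack([im[:300,200:460,::-1],cv2.cvtColor(m[:300,200:460]*255,8)])); np.save("pics/m5.npy",m)
E
```

```text
clock: 7.05
position: [0.5493, 0.3669, 0.1337]
tcp_rot: [0.0, 0.996, 0.094, -0.0]
contact_force: [1.1, 0.1, -2.4]
grip_width: 0.214
gripper_force: 107.6
clock: 7.25
position: [0.5497, 0.3671, 0.1329]
tcp_rot: [-0.0, 0.996, 0.094, 0.001]
contact_force: [-0.8, -0.5, -2.8]
grip_width: 0.208
gripper_force: 107.8
t 7.3 pos [0.5497 0.3671 0.1329] yaw 0.1888 q6 [ 0.49  0.61  1.54 -0.    1.    1.87]
25701
0.025 y mid 6.376929682303748e-05 w 0.01969044548179503 z -0.05703917478571639
0.04 y mid 8.180948767319736e-05 w 0.01969277969443628 z -0.05693072478764121
0.055 y mid 9.681740379850756e-05 w 0.01973578054108643 z -0.05664346409891933
0.064 y mid 0.001866435326215941 w 0.04081204767527262 z -0.058716676342896734
head z -0.05853197478080613 [np.float64(-0.0586), np.float64(-0.0585), np.float64(-0.0584), np.float64(-0.0581)] x max [0.11276958 0.11295785 0.11311467 0.11355082 0.11391982] y -0.02945572730828874 0.03265715633974869
```

View pics/m5.png

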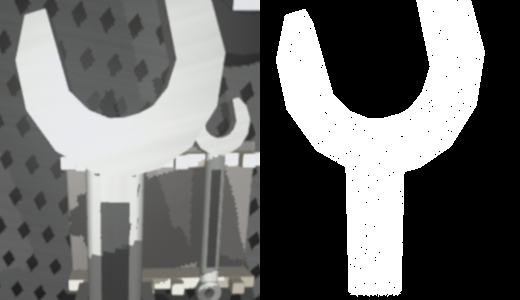

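The lifted wrench sits level and square in the grip, with its throat at (370,118) and jaw faces at both sides of the crop. Next: fit the faces and throat to get the jaw centre in the tool frame.

```bash
python3 - <<'E'
from h import *
z=np.load("pics/w5.npz");T=z["T"];m=cv2.medianBlur(np.load("pics/m5.npy")*255,5)
q=lambda uv:((ray("wrist",uv,T[2,3]+.0585,T)-T[:3,3])@T[:3,:3]*1000)[:,:2]
L=[];R=[]
for v in range(14,92,3):
    r=np.where(m[v,:315])[0];
    if len(r) and v<85: L.append([r.max()+.5,v])
    r=np.where(m[v,315:])[0]+315
    if len(r): R.append([r.min()-.5,v])
L,R=q(L),q(R)
for n,A in(("L",L),("R",R)):
    print(n,A[::4].round(1).tolist())
fl=np.polyfit(L[:,0],L[:,1],1)
A=R[R[:,0]>88] ;fr=np.polyfit(A[:,0],A[:,1],1);print("slopes deg",np.degrees(np.arctan(fl[0])),np.degrees(np.arctan(fr[0])),"resid",np.std(L[:,1]-np.polyval(fl,L[:,0])),np.std(A[:,1]-np.polyval(fr,A[:,0])))
a=np.arctan(fl[0]*.5+fr[0]*.5);print("gap",(np.polyval(fr,100)-np.polyval(fl,100))*np.cos(a),"centreline y at x=100:",(np.polyval(fr,100)+np.polyval(fl,100))/2)
# throat: along direction (cos a, sin a)
cs=np.vstack([c[:,0,:] for c in cv2.findContours(m,0,1)[0]]).astype(float);C=q(cs[(cs[:,1]>80)&(cs[:,1]<135)&(np.abs(cs[:,0]-315)<40)])
dd=np.array([np.cos(-np.radians(15)),np.sin(-np.radians(15))]);print("throat s",((C-[100,0])@dd).min(),((C-[100,0])@dd).max())
E
```

```text
L [[106.0, -18.9], [102.9, -17.6], [99.8, -16.6], [96.6, -15.9], [93.4, -14.8], [90.1, -14.0]]
R [[106.0, 12.8], [102.9, 13.5], [99.8, 14.5], [96.6, 15.2], [93.4, 16.2], [90.1, 15.8], [86.8, 14.7]]
slopes deg -15.976522181079018 -10.743367972610798 resid 0.15288951997796962 0.46310286008979323
gap 30.262926635602646 centreline y at x=100: -1.2400744321657502
throat s -22.460152405427916 -12.749833252734332
```

```bash
python3 - <<'E'
from h import *
z=np.load("pics/w5.npz");T,d=z["T"],z["d"];Q=(cloud("wrist",d,T)-T[:3,3])@T[:3,:3]*1000
m=(Q[...,2]<-56)&(Q[...,2]>-62)&(Q[...,0]>60)&(np.abs(Q[...,1])<45);m=cv2.medianBlur(m.astype(np.uint8)*255,5)
q=lambda uv:((ray("wrist",uv,T[2,3]+.0585,T)-T[:3,3])@T[:3,:3]*1000)[:,:2]
L=[];R=[];TH=[]
for v in range(14,76,3):
    r=np.where(m[v,:315])[0];L.append([r.max()+.5,v]);r=np.where(m[v,315:])[0]+315;R.append([r.min()-.5,v])
for u in range(300,336,4): TH.append([u,np.where(m[60:160,u])[0].min()+59.5])
L,R,TH=q(L),q(R),q(TH)
n=np.array([np.sin(np.radians(15)),np.cos(np.radians(15))]);dd=np.array([n[1],-n[0]])
for A in(L,R): print("normal offs",(A@n)[::3].round(1))
l,r=np.median(L@n),np.median(R@n);s=np.median((TH@dd)[:]);print("gap",r-l,"throat s",(TH@dd).round(1))
J=(l+r)/2*n+(s+20)*dd;print("jaw",J, "expected 100*n=",100*n[0],100*dd[0])
h=np.where(m);H=q(np.c_[h[1],h[0]].astype(float));print("lat",H[:,1].min(),H[:,1].max(),(H@n).min(),(H@n).max())
E
```

```text
normal offs [8.9 8.8 8.9 8.7 8.8 9.  8.8]
normal offs [41.7 41.8 41.8 41.9 41.7 41.7 40.6]
gap 32.87068939539148 throat s [77.1 76.4 75.6 75.2 74.9 74.6 74.5 74.5 74.5]
jaw [98.21408111 -0.15336031] expected 100*n= 25.881904510252074 96.59258262890683
lat -29.2979824558537 32.59547111060096 -5.503514697035744 56.37284419145796
```

```bash
python3 -m jog '[[[-1,-0.4,2.3,0,0],[-1,-0.81,4.53,0,0],[-1,-0.81,4.53,0,0],[-1,-0.81,4.53,0,0],[-1,-0.81,4.53,0,0]]]' >/dev/null
python3 -m jog '[[[-1,-0.81,4.53,0,0],[-1,-0.81,4.53,0,0],[-1,-0.81,4.53,0,0],[-1,-0.81,4.53,0,0],[-1,-0.81,4.53,0,0]]]' >/dev/null
python3 -m jog '[[[-1,-0.81,4.53,0,0],[-1,-0.81,4.53,0,0],[-1,-0.81,4.53,0,0],[-1,-0.81,4.53,0,0],[-1,-0.4,2.3,0,0]]]' 
python3 -m jog '[[[-1,0,0,0,-0.136],[-1,0,0,0,-0.136],[-1,0,0,0,-0.136],[-1,0,0,0,-0.136],[-1,0,0,0,-0.136]]]'
python3 -m jog '[[[-1,0,0,0,0],[-1,0,0,0,0]]]'; python3 w.py w6;  python3 - <<'E'
from h import *
T=pose();print("nut in tool mm",((np.array([.6205,-.2025,.057])-T[:3,3])@T[:3,:3]*1000).round(1))
E
```

```text
clock: 8.8
position: [0.5565, -0.2809, 0.1302]
tcp_rot: [-0.001, 0.996, 0.093, -0.001]
contact_force: [0.8, 0.6, -2.1]
grip_width: 0.21
gripper_force: 107.9
clock: 9.3
position: [0.5568, -0.2774, 0.1302]
tcp_rot: [-0.001, 0.906, 0.423, -0.001]
contact_force: [0.8, -0.3, -2.5]
grip_width: 0.21
gripper_force: 107.9
clock: 9.5
position: [0.5572, -0.2775, 0.131]
tcp_rot: [-0.001, 0.908, 0.419, -0.001]
contact_force: [-0.0, 0.4, -3.3]
grip_width: 0.208
gripper_force: 107.9
t 9.55 pos [ 0.5572 -0.2775  0.131 ] yaw 0.8649 q6 [-0.57  0.56  1.64 -0.    0.95  0.14]
nut in tool mm [98.2 -0.5 74.3]
```

View pics/w6.png

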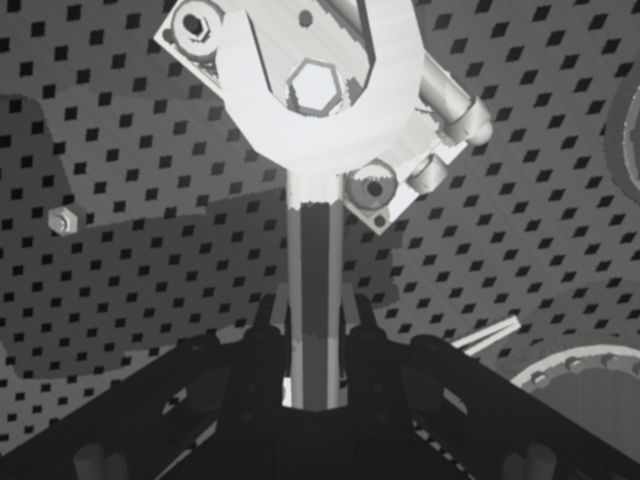

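The wrist view shows the cap hexagon at (315,87) through the jaw, with the valves at (198,25) and (375,185). I'll measure the hexagon in the tool frame.

```bash
cat > hx.py <<'E'
import sys
from h import *
z=np.load(f"pics/{sys.argv[1]}.npz");im,T=z["im"],z["T"];u,v=int(sys.argv[2]),int(sys.argv[3])
g=cv2.cvtColor(im,cv2.COLOR_RGB2GRAY);t=int(g[v,u])-12
k=cv2.connectedComponents((g>t).astype(np.uint8),connectivity=4)[1];k=(k==k[v,u]).astype(np.uint8)
c=max(cv2.findContours(k,0,1)[0],key=cv2.contourArea)
W=((ray("wrist",c[:,0,:],.071,T)-T[:3,3])@T[:3,:3])[:,:2]*1000
M=cv2.moments(W.astype(np.float32).reshape(-1,1,2));C=np.array([M["m10"],M["m01"]])/M["m00"]
w=W-C;th=np.arctan2(w[:,1],w[:,0]);r=np.hypot(*w.T);o=np.argsort(th);tt=np.linspace(-np.pi,np.pi,720,endpoint=False);rr=np.interp(tt,th[o],r[o],period=2*np.pi)
a=np.angle((rr*np.exp(6j*tt)).sum())/6
yaw=np.arctan2(T[1,0],T[0,0]);print("hex centre in tool",C.round(2),"area",M["m00"],"r",rr.min(),rr.max(),"corner tool angle deg mod60",np.degrees(a),"want -15 ; world yaw mod60",yaw-a)
E
python3 hx.py w6 315 87
```

```text
hex centre in tool [98.43 -0.35] area 454.4050137526141 r 10.768023264429784 13.381068320853364 corner tool angle deg mod60 -18.01630466804608 want -15 ; world yaw mod60 1.1792996847305584
```

```bash
python3 -m jog '[[[-1,0.02,0.27,0,-0.03],[-1,0,0,3,0],[-1,0,0,4,0],[-1,0,0,3,0],[-1,0,0,0,0]]]'; python3 -m jog '[[[-1,0,0,0.5,0],[-1,0,0,0.5,0],[-1,0,0,0.3,0],[-1,0,0,0,0]]]'
```

```text
clock: 10.05
position: [0.5578, -0.2782, 0.0283]
tcp_rot: [-0.003, 0.901, 0.433, -0.002]
contact_force: [-0.5, -0.0, -2.2]
grip_width: 0.208
gripper_force: 107.9
clock: 10.45
position: [0.56, -0.2795, 0.0198]
tcp_rot: [0.0, 0.901, 0.434, 0.0]
contact_force: [0.1, -0.5, -2.5]
grip_width: 0.21
gripper_force: 108.0
```

```bash
python3 w.py w7; python3 hx.py w7 315 87
```

```text
t 10.5 pos [ 0.56   -0.2795  0.0198] yaw 0.8985 q6 [-0.57  0.71  1.71 -0.    0.72  0.1 ]
hex centre in tool [98.04 -0.63] area 476.96164254581157 r 11.595243533013603 13.498578016071892 corner tool angle deg mod60 -15.62231191405157 want -15 ; world yaw mod60 1.1712057734474832
```

```bash
python3 -m jog '[[[-1,0,-0.04,0.3,0],[-1,0,0,0.4,0],[-1,0,0,0.3,0],[-1,0,0,0,0]]]'; python3 -m jog '[[[-1,0,0,0.3,0],[-1,0,0,0.3,0],[-1,0,0,0,0]]]'
```

```text
clock: 10.9
position: [0.5593, -0.279, 0.0086]
tcp_rot: [-0.0, 0.901, 0.434, -0.0]
contact_force: [-0.0, 0.3, -2.7]
grip_width: 0.209
gripper_force: 108.0
clock: 11.2
position: [0.5594, -0.2791, 0.0028]
tcp_rot: [-0.0, 0.901, 0.434, -0.0]
contact_force: [-0.9, 0.2, -3.0]
grip_width: 0.212
gripper_force: 108.1
```

```bash
python3 -m jog '[[[-1,0.1,-1.37,0,0.14],[-1,0.1,-1.37,0,0.14],[-1,0.1,-1.37,0,0.14],[-1,0.1,-1.37,0,0.14]]]';python3 -m jog '[[[-1,0,0,0,0]]]'; python3 - <<'E'
from h import *
T=pose();s=bot.read_state();print("yaw",np.arctan2(T[1,0],T[0,0]),"nut tool",((np.array([.6205,-.2025,.057])-T[:3,3])@T[:3,:3]*1000).round(1),s["moment"])
E
```

```text
clock: 11.6
position: [0.5281, -0.2351, 0.0034]
tcp_rot: [0.001, 0.986, 0.166, 0.0]
contact_force: [4.4, -1.3, -3.4]
grip_width: 0.207
gripper_force: 108.1
clock: 11.7
position: [0.5279, -0.2343, 0.0034]
tcp_rot: [0.0, 0.986, 0.168, -0.0]
contact_force: [-0.8, -3.7, -2.6]
grip_width: 0.213
gripper_force: 108.1
yaw 0.33724282670902356 nut tool [ 97.9   0.7 -53.6] [-0.51974594  0.39279501 -0.2435515 ]
```

```bash
python3 -m jog '[[[-1,0.1,-1.37,0,0.14],[-1,0.1,-1.37,0,0.14],[-1,0.1,-1.37,0,0.14],[-1,0.1,-1.37,0,0.14],[-1,0,0,0,0]]]'; python3 w.py w8;python3 hx.py w8 315 87;  python3 - <<'E'
from h import *
T=pose();s=bot.read_state();print("nut tool",((np.array([.6205,-.2025,.057])-T[:3,3])@T[:3,:3]*1000).round(1),s["moment"],s["contact_force"])
E
```

```text
clock: 12.2
position: [0.5251, -0.1802, 0.0032]
tcp_rot: [-0.0, 0.994, -0.109, -0.0]
contact_force: [-3.7, -2.7, -2.3]
grip_width: 0.208
gripper_force: 108.2
t 12.25 pos [ 0.5251 -0.1802  0.0032] yaw -0.2188 q6 [-0.45  0.67  1.9  -0.    0.58  1.34]
hex centre in tool [85.52 -9.89] area 4541.945177308638 r 13.403479140581828 86.37148934257458 corner tool angle deg mod60 -27.485442525206096 want -15 ; world yaw mod60 0.26087244811952676
nut tool [ 98.   1. -54.] [-0.0938885   0.48380967 -0.16044302] [-3.87185917 -0.84059752 -1.80599919]
```

```bash
python3 - <<'E'
s=open("h.py").read()
t=open("hx.py").read().replace("t=int(g[v,u])-12\n","t0=int(g[v,u])\nfor t in range(t0-30,t0):\n  k=cv2.connectedComponents((g>t).astype(np.uint8),connectivity=4)[1];k=(k==k[v,u]).astype(np.uint8)\n  if k.sum()<1700: break\n").replace('print("hex','print(t0,t,k.sum(),"hex')
t=t.replace("c=max(","k=cv2.morphologyEx(k,cv2.MORPH_OPEN,np.ones((5,5),np.uint8))\nc=max(")
open("hx.py","w").write(t)
E
python3 hx.py w7 315 87;python3 hx.py w8 315 87
```

```text
231 230 169 hex centre in tool [87.2   0.96] area 13.351503001289828 r 0.74372709681872 4.564905443730725 corner tool angle deg mod60 -24.94644684705278 want -15 ; world yaw mod60 1.333942627928575
171 170 7238 hex centre in tool [96.72  0.82] area 460.73964191707853 r 9.962491615043982 14.140305694186058 corner tool angle deg mod60 -23.598125869982834 want -15 ; world yaw mod60 0.19302597341826755
```

```bash
cat > hz.py <<'E'
import sys
from h import *
z=np.load(f"pics/{sys.argv[1]}.npz");T=z["T"];P=cloud("wrist",z["d"],T);Q=(P-T[:3,3])@T[:3,:3]*1000
m=(P[...,2]>.0672)&(P[...,2]<.078)&(np.hypot(Q[...,0]-98,Q[...,1])<22);m=cv2.medianBlur(m.astype(np.uint8)*255,5)
c=max(cv2.findContours(m,0,1)[0],key=cv2.contourArea);W=((ray("wrist",c[:,0,:],.069,T)-T[:3,3])@T[:3,:3])[:,:2]*1000
M=cv2.moments(W.astype(np.float32).reshape(-1,1,2));C=np.array([M["m10"],M["m01"]])/M["m00"]
w=W-C;th=np.arctan2(w[:,1],w[:,0]);r=np.hypot(*w.T);o=np.argsort(th);tt=np.linspace(-np.pi,np.pi,720,endpoint=False);rr=np.interp(tt,th[o],r[o],period=2*np.pi)
a=np.angle((rr*np.exp(6j*tt)).sum())/6;yaw=np.arctan2(T[1,0],T[0,0])
print("hex centre tool",C.round(2),"r",rr.min().round(1),rr.max().round(1),"tool angle deg",np.degrees(a).round(1),"world hex yaw mod60",(yaw-a).round(3),"q mod60:",np.round((.145-yaw+a)%(np.pi/3),3))
E
for n in w1 w6 w7 w8; do python3 hz.py $n; done
```

```text
hex centre tool [96.08  6.19] r 13.7 16.3 tool angle deg 3.9 world hex yaw mod60 0.084 q mod60: 0.061
hex centre tool [98.5  -0.14] r 14.0 17.0 tool angle deg -17.4 world hex yaw mod60 1.168 q mod60: 0.024
hex centre tool [97.81 -0.26] r 14.2 16.8 tool angle deg -16.7 world hex yaw mod60 1.189 q mod60: 0.003
hex centre tool [95.85  0.78] r 11.4 16.8 tool angle deg -23.6 world hex yaw mod60 0.193 q mod60: 0.999
```

```bash
python3 -m jog '[[[-1,0,0.59,0,-0.06],[-1,0,0,-1.5,0],[-1,0,0,-1.5,0],[-1,0,0,0,0]]]'; python3 -m jog '[[[-1,0.1,1.37,0,-0.14],[-1,0.1,1.37,0,-0.14],[-1,0.1,1.37,0,-0.14],[-1,0.1,1.37,0,-0.14]]]'; python3 -m jog '[[[-1,0.1,1.37,0,-0.14],[-1,0.1,1.37,0,-0.14],[-1,0.1,1.37,0,-0.14],[-1,0,0,0,0],[-1,0,0,0,0]]]'; python3 w.py w9;python3 hz.py w9; python3 - <<'E'
from h import *
T=pose();print("nut tool",((np.array([.6205,-.2025,.057])-T[:3,3])@T[:3,:3]*1000).round(1))
E
```

```text
clock: 12.65
position: [0.5248, -0.1875, 0.0346]
tcp_rot: [0.001, 0.997, -0.078, 0.001]
contact_force: [0.4, 0.6, -2.2]
grip_width: 0.212
gripper_force: 108.3
clock: 13.05
position: [0.5302, -0.2412, 0.0325]
tcp_rot: [-0.0, 0.979, 0.203, -0.0]
contact_force: [-0.2, 0.5, -2.4]
grip_width: 0.209
gripper_force: 108.2
clock: 13.55
position: [0.5533, -0.2736, 0.0324]
tcp_rot: [-0.0, 0.918, 0.397, -0.0]
contact_force: [0.3, 1.2, -3.7]
grip_width: 0.208
gripper_force: 108.2
t 13.6 pos [ 0.5533 -0.2736  0.0324] yaw 0.8165 q6 [-0.57  0.68  1.72  0.    0.74  0.19]
hex centre tool [97.83  0.18] r 14.3 17.0 tool angle deg -25.1 world hex yaw mod60 1.255 q mod60: 0.985
nut tool [ 97.7   0.5 -24.4]
```

```bash
python3 -m jog '[[[-1,0.06,1.11,0,-0.11],[-1,0,0,0,0],[-1,0,0,0,0]]]'; python3 w.py wa;python3 hz.py wa; python3 -m jog '[[[-1,0,0,0.5,0],[-1,0,0,0.5,0],[-1,0,0,0.3,0],[-1,0,0,0,0]]]'; python3 w.py wb;python3 hz.py wb
```

```text
clock: 13.9
position: [0.5619, -0.2804, 0.033]
tcp_rot: [-0.0, 0.895, 0.446, -0.0]
contact_force: [-0.1, 0.2, -2.7]
grip_width: 0.214
gripper_force: 108.2
t 13.95 pos [ 0.5619 -0.2804  0.033 ] yaw 0.9252 q6 [-0.57  0.69  1.69 -0.    0.75  0.08]
hex centre tool [97.45 -0.25] r 14.2 16.7 tool angle deg -19.2 world hex yaw mod60 1.261 q mod60: 0.979
clock: 14.35
position: [0.5621, -0.2806, 0.0195]
tcp_rot: [-0.0, 0.894, 0.448, -0.0]
contact_force: [0.1, -0.1, -2.9]
grip_width: 0.21
gripper_force: 108.2
t 14.4 pos [ 0.5621 -0.2806  0.0195] yaw 0.9284 q6 [-0.57  0.71  1.7  -0.    0.73  0.07]
hex centre tool [97.45 -0.18] r 14.2 16.8 tool angle deg -18.8 world hex yaw mod60 1.256 q mod60: 0.983
```

```bash
python3 -m jog '[[[-1,-0.05,0,0.3,0],[-1,0,0,0.3,0],[-1,0,0,0.4,0],[-1,0,0,0,0]]]'; python3 -m jog '[[[-1,0,0,0.3,0],[-1,0,0,0.3,0],[-1,0,0,0,0]]]'
```

```text
clock: 14.8
position: [0.5618, -0.2812, 0.0095]
tcp_rot: [-0.0, 0.894, 0.448, -0.0]
contact_force: [-0.3, -0.8, -2.0]
grip_width: 0.209
gripper_force: 108.2
clock: 15.1
position: [0.5619, -0.2812, 0.0037]
tcp_rot: [-0.0, 0.894, 0.448, -0.0]
contact_force: [-0.5, 0.1, -2.3]
grip_width: 0.209
gripper_force: 108.2
```

```bash
python3 -m jog '[[[-1,0.1,-1.37,0,0.14],[-1,0.1,-1.37,0,0.14],[-1,0.1,-1.37,0,0.14],[-1,0.1,-1.37,0,0.14],[-1,0.1,-1.37,0,0.14]]]';python3 -m jog '[[[-1,0.1,-1.37,0,0.14],[-1,0.1,-1.37,0,0.14],[-1,0.1,-1.37,0,0.14],[-1,0,0,0,0]]]'; python3 - <<'E'
from h import *
T=pose();s=bot.read_state();print("yaw",np.arctan2(T[1,0],T[0,0]),"nut tool",((np.array([.6205,-.2025,.057])-T[:3,3])@T[:3,:3]*1000).round(1),s["moment"])
E
```

```text
clock: 15.6
position: [0.525, -0.2249, 0.0043]
tcp_rot: [0.0, 0.994, 0.112, -0.0]
contact_force: [1.9, -1.3, -3.4]
grip_width: 0.215
gripper_force: 108.2
clock: 16.0
position: [0.5243, -0.1829, 0.0042]
tcp_rot: [-0.0, 0.995, -0.096, -0.001]
contact_force: [-5.0, -2.0, -3.1]
grip_width: 0.213
gripper_force: 108.2
yaw -0.19227603838510104 nut tool [ 98.1   0.9 -52.9] [-0.28347527  0.86324652 -0.23285223]
```

Two more rows, relieve, lift, and swing back about 60°.

```bash
python3 -m jog '[[[-1,0.1,-1.37,0,0.14],[-1,0.1,-1.37,0,0.14],[-1,0,0,0,0]]]'; python3 -m jog '[[[-1,0,0.59,0,-0.06],[-1,0,0,-1.5,0],[-1,0,0,-1.5,0],[-1,0,0,0,0]]]'; python3 -m jog '[[[-1,0.1,1.37,0,-0.14],[-1,0.1,1.37,0,-0.14],[-1,0.1,1.37,0,-0.14],[-1,0.1,1.37,0,-0.14]]]'>/dev/null; python3 -m jog '[[[-1,0.1,1.37,0,-0.14],[-1,0.1,1.37,0,-0.14],[-1,0.1,1.37,0,-0.14],[-1,0,0,0,0],[-1,0,0,0,0]]]'; python3 w.py wc;python3 hz.py wc
```

```text
clock: 16.3
position: [0.5332, -0.1573, 0.004]
tcp_rot: [-0.0, 0.973, -0.232, -0.001]
contact_force: [-5.8, -0.9, -1.1]
grip_width: 0.208
gripper_force: 108.3
clock: 16.7
position: [0.5322, -0.1644, 0.0358]
tcp_rot: [0.0, 0.98, -0.201, 0.002]
contact_force: [0.6, 0.1, -2.1]
grip_width: 0.205
gripper_force: 108.4
clock: 17.6
position: [0.5381, -0.2553, 0.0336]
tcp_rot: [-0.0, 0.96, 0.279, -0.0]
contact_force: [0.4, -0.6, -3.0]
grip_width: 0.207
gripper_force: 108.3
t 17.65 pos [ 0.5381 -0.2553  0.0336] yaw 0.5664 q6 [-0.55  0.66  1.78  0.    0.71  0.45]
hex centre tool [97.82 -0.57] r 14.4 16.7 tool angle deg -24.5 world hex yaw mod60 0.994 q mod60: 0.199
```

```bash
python3 -m jog '[[[-1,0.06,1.33,0,-0.14],[-1,0,0,0.5,0],[-1,0,0,0.5,0],[-1,0,0,0.3,0],[-1,0,0,0,0]]]'; python3 w.py wd;python3 hz.py wd
```

```text
clock: 18.15
position: [0.5458, -0.2656, 0.0205]
tcp_rot: [-0.0, 0.938, 0.346, -0.0]
contact_force: [0.6, -0.5, -2.4]
grip_width: 0.212
gripper_force: 108.3
t 18.2 pos [ 0.5458 -0.2656  0.0205] yaw 0.707 q6 [-0.56  0.69  1.76 -0.    0.7   0.3 ]
hex centre tool [97.65  0.35] r 14.1 16.8 tool angle deg -18.0 world hex yaw mod60 1.021 q mod60: 0.171
```

```bash
python3 -m jog '[[[-1,-0.04,0.24,0.3,-0.02],[-1,0,0,0.4,0],[-1,0,0,0.4,0],[-1,0,0,0,0]]]'; python3 -m jog '[[[-1,0,0,0.3,0],[-1,0,0,0.3,0],[-1,0,0,0,0]]]';  python3 -m jog '[[[-1,0.1,-1.37,0,0.14],[-1,0.1,-1.37,0,0.14],[-1,0,0,0,0]]]'; python3 w.py we;python3 hz.py we
```

```text
clock: 18.6
position: [0.5472, -0.2682, 0.0095]
tcp_rot: [-0.0, 0.934, 0.356, -0.0]
contact_force: [0.4, 0.3, -2.6]
grip_width: 0.211
gripper_force: 108.3
clock: 18.9
position: [0.5474, -0.2682, 0.0038]
tcp_rot: [-0.0, 0.934, 0.356, -0.0]
contact_force: [0.8, 0.9, -2.4]
grip_width: 0.208
gripper_force: 108.3
clock: 19.2
position: [0.5318, -0.2449, 0.0043]
tcp_rot: [-0.0, 0.975, 0.222, -0.0]
contact_force: [-3.6, -3.5, -3.3]
grip_width: 0.208
gripper_force: 108.3
t 19.25 pos [ 0.5318 -0.2449  0.0043] yaw 0.4473 q6 [-0.54  0.69  1.82 -0.    0.63  0.57]
hex centre tool [ 9.622e+01 -6.000e-02] r 11.3 17.1 tool angle deg -21.9 world hex yaw mod60 0.83 q mod60: 0.362
```

```bash
for i in 1; do python3 -m jog '[[[-1,0.02,-0.49,0,0.05],[-1,0.02,-0.49,0,0.05],[-1,0,0,0,0]]]'; python3 -m jog '[[[-1,0.01,-0.29,0,0.03],[-1,0,0,0,0]]]'; done;  python3 - <<'E'
from h import *
T=pose();s=bot.read_state();print("yaw",np.arctan2(T[1,0],T[0,0]),"nut tool",((np.array([.6205,-.2025,.057])-T[:3,3])@T[:3,:3]*1000).round(1),s["moment"])
E
```

```text
clock: 19.55
position: [0.5285, -0.2368, 0.0042]
tcp_rot: [-0.0, 0.985, 0.175, -0.0]
contact_force: [-4.8, -4.3, -3.2]
grip_width: 0.211
gripper_force: 108.4
clock: 19.75
position: [0.5276, -0.2342, 0.0041]
tcp_rot: [-0.0, 0.987, 0.161, -0.001]
contact_force: [-5.1, -4.3, -2.3]
grip_width: 0.208
gripper_force: 108.4
yaw 0.3231954074582733 nut tool [ 98.2  -0.6 -53. ] [-0.6420221   0.81008433  0.29307262]
```

Still ordinary turning force, so I'll keep going in small steps.

```bash
python3 -m jog '[[[-1,0.01,-0.29,0,0.03],[-1,0,0,0,0]]]';python3 -m jog '[[[-1,0.01,-0.29,0,0.03],[-1,0,0,0,0]]]';   python3 - <<'E'
from h import *
T=pose();s=bot.read_state();print("yaw",np.arctan2(T[1,0],T[0,0]),"nut tool",((np.array([.6205,-.2025,.057])-T[:3,3])@T[:3,:3]*1000).round(1),s["moment"])
E
python3 w.py wf;python3 hz.py wf
```

```text
clock: 19.95
position: [0.5266, -0.2314, 0.0041]
tcp_rot: [-0.0, 0.989, 0.146, -0.001]
contact_force: [-6.2, -4.3, -2.6]
grip_width: 0.208
gripper_force: 108.4
clock: 20.15
position: [0.5258, -0.2286, 0.0041]
tcp_rot: [-0.0, 0.991, 0.131, -0.001]
contact_force: [-6.0, -4.5, -2.8]
grip_width: 0.21
gripper_force: 108.4
yaw 0.2632057825843602 nut tool [ 98.1  -0.6 -53.1] [-0.63792326  0.97384181  0.3070353 ]
t 20.2 pos [ 0.5258 -0.2286  0.0041] yaw 0.2632 q6 [-0.53  0.68  1.85 -0.    0.61  0.78]
hex centre tool [96.1  -0.78] r 11.3 16.8 tool angle deg -23.7 world hex yaw mod60 0.677 q mod60: 0.515
```

```bash
python3 -m jog '[[[-1,0.01,-0.29,0,0.03],[-1,0,0,0,0]]]';python3 -m jog '[[[-1,0.01,-0.2,0,0.02],[-1,0,0,0,0]]]'; python3 -m jog '[[[-1,0.01,-0.2,0,0.02],[-1,0,0,0,0]]]'; python3 - <<'E'
from h import *
T=pose();s=bot.read_state();print("yaw",np.arctan2(T[1,0],T[0,0]),"nut tool",((np.array([.6205,-.2025,.057])-T[:3,3])@T[:3,:3]*1000).round(1),s["moment"])
E
```

```text
clock: 20.4
position: [0.5253, -0.2257, 0.0041]
tcp_rot: [-0.0, 0.993, 0.116, -0.001]
contact_force: [-5.5, -3.0, -2.4]
grip_width: 0.211
gripper_force: 108.4
clock: 20.6
position: [0.5251, -0.224, 0.0041]
tcp_rot: [0.0, 0.994, 0.107, -0.0]
contact_force: [-4.8, -4.9, -2.6]
grip_width: 0.214
gripper_force: 108.4
clock: 20.8
position: [0.525, -0.2221, 0.0042]
tcp_rot: [0.0, 0.995, 0.097, -0.0]
contact_force: [-3.5, -3.7, -2.3]
grip_width: 0.208
gripper_force: 108.4
yaw 0.19391875466702246 nut tool [ 97.5  -0.8 -52.9] [-0.63903258  0.69584866  0.45026106]
```

```bash
python3 w.py wg;python3 hz.py wg; python3 - <<'E'
from h import *
for n in("w5","we","wf","wg"):
    z=np.load(f"pics/{n}.npz");T=z["T"];Q=(cloud("wrist",z["d"],T)-T[:3,3])@T[:3,:3]*1000
    p=Q[(Q[...,2]<-51)&(Q[...,2]>-62)&(Q[...,0]>18)&(np.abs(Q[...,1])<20)]
    r=[]
    for x0 in(24,32,40,48,56):
        k=p[np.abs(p[:,0]-x0)<3][:,1];r.append(((k.min()+k.max())/2).round(2))
    # head lateral extents
    h=Q[(Q[...,2]<-55)&(Q[...,2]>-62)&(Q[...,0]>75)&(np.abs(Q[...,1])<45)];print(n,r,"slope deg",np.degrees(np.polyfit((24,32,40,48,56),r,1)[0]).round(2),h[:,1].min().round(1),h[:,1].max().round(1))
E
```

```text
t 20.85 pos [ 0.525  -0.2221  0.0042] yaw 0.1939 q6 [-0.52  0.68  1.86 -0.    0.6   0.86]
hex centre tool [95.72 -1.02] r 11.8 16.6 tool angle deg -28.7 world hex yaw mod60 0.694 q mod60: 0.498
w5 [np.float64(0.06), np.float64(0.08), np.float64(0.07), np.float64(0.1), np.float64(0.04)] slope deg -0.01 -29.5 32.7
we [np.float64(0.09), np.float64(0.11), np.float64(0.07), np.float64(0.15), np.float64(0.22)] slope deg 0.21 -29.2 32.8
wf [np.float64(-0.11), np.float64(-0.07), np.float64(-0.12), np.float64(-0.24), np.float64(-0.39)] slope deg -0.52 -30.0 45.0
wg [np.float64(-0.34), np.float64(-0.28), np.float64(-0.41), np.float64(-0.59), np.float64(-0.59)] slope deg -0.58 -30.6 45.0
```

```bash
python3 -m jog '[[[-1,0.05,1.3,0,-0.13],[-1,0,0,0,0]]]'; python3 w.py wh;python3 hz.py wh; python3 -m jog '[[[-1,0,0,-1.5,0],[-1,0,0,-1.5,0],[-1,0,0,0,0],[-1,0,0,0,0]]]'; python3 w.py wi;python3 hz.py wi
```

```text
clock: 21.05
position: [0.5282, -0.2348, 0.0041]
tcp_rot: [-0.0, 0.987, 0.162, -0.0]
contact_force: [-0.8, 4.7, -2.2]
grip_width: 0.208
gripper_force: 108.5
t 21.1 pos [ 0.5282 -0.2348  0.0041] yaw 0.3248 q6 [-0.53  0.69  1.84  0.    0.62  0.72]
hex centre tool [95.96 -1.42] r 11.5 17.1 tool angle deg -18.9 world hex yaw mod60 0.654 q mod60: 0.538
clock: 21.5
position: [0.5281, -0.2339, 0.0341]
tcp_rot: [0.0, 0.987, 0.158, 0.0]
contact_force: [-0.0, -0.0, -3.6]
grip_width: 0.214
gripper_force: 108.5
t 21.55 pos [ 0.5281 -0.2339  0.0341] yaw 0.3178 q6 [-0.53  0.64  1.83  0.    0.68  0.72]
hex centre tool [97.51 -1.15] r 14.3 16.8 tool angle deg -20.8 world hex yaw mod60 0.68 q mod60: 0.512
```

```bash
python3 -m jog '[[[-1,0,0,-2,0],[-1,0,0,-4,0],[-1,0,0,-4,0],[-1,0,0,0,0.129],[-1,0,0,0,0]]]'
python3 -m jog '[[[-1,0.52,-2.25,0,0],[-1,1.03,-4.51,0,0],[-1,1.03,-4.51,0,0],[-1,1.03,-4.51,0,0],[-1,1.03,-4.51,0,0]]]' >/dev/null
python3 -m jog '[[[-1,1.03,-4.51,0,0],[-1,1.03,-4.51,0,0],[-1,1.03,-4.51,0,0],[-1,1.03,-4.51,0,0],[-1,1.03,-4.51,0,0]]]' >/dev/null
python3 -m jog '[[[-1,1.03,-4.51,0,0],[-1,1.03,-4.51,0,0],[-1,1.03,-4.51,0,0],[-1,0.52,-2.25,0,0],[-1,0,0,0,0]]]'
python3 w.py wj; python3 - <<'E'
from h import *
T=pose();yaw=np.arctan2(T[1,0],T[0,0]);print("to grasp pose, tool mm",((np.array([.5499,.3672,-.0173])-T[:3,3])@T[:3,:3]*1000).round(1),"turn",yaw-.189)
for n in("w5","wj"):
    z=np.load(f"pics/{n}.npz");T=z["T"];Q=(cloud("wrist",z["d"],T)-T[:3,3])@T[:3,:3]*1000
    p=Q[(Q[...,2]<-51)&(Q[...,2]>-62)&(Q[...,0]>18)&(np.abs(Q[...,1])<36)]
    r=[]
    for x0 in(24,32,40,48,56):
        k=p[np.abs(p[:,0]-x0)<3][:,1];r.append(((k.min()+k.max())/2).round(2))
    print(n,r,[np.median(p[np.abs(p[:,0]-x0)<3][:,2]).round(1) for x0 in(24,40,56,85,100)], "throat x",np.median([p[(np.abs(p[:,1]-y)<1)&(p[:,0]>70)][:,0].max() for y in(-2,0,2)]))
E
```

```text
clock: 22.05
position: [0.528, -0.2339, 0.1344]
tcp_rot: [0.0, 0.996, 0.093, 0.0]
contact_force: [0.4, 0.1, -3.2]
grip_width: 0.208
gripper_force: 108.4
clock: 23.55
position: [0.5477, 0.3697, 0.1317]
tcp_rot: [0.0, 0.995, 0.098, -0.001]
contact_force: [-1.0, -0.6, -2.8]
grip_width: 0.211
gripper_force: 108.4
t 23.6 pos [0.5477 0.3697 0.1317] yaw 0.1961 q6 [ 0.49  0.61  1.54 -0.    1.    1.87]
to grasp pose, tool mm [  2.3   1.  149.2] turn 0.005594545755058966
w5 [np.float64(0.06), np.float64(0.08), np.float64(0.07), np.float64(0.1), np.float64(0.04)] [np.float64(-57.1), np.float64(-56.9), np.float64(-56.6), np.float64(-58.7), np.float64(-58.5)] throat x 77.56301952653149
wj [np.float64(0.03), np.float64(0.04), np.float64(0.06), np.float64(0.07), np.float64(-0.0)] [np.float64(-57.0), np.float64(-56.9), np.float64(-56.7), np.float64(-58.6), np.float64(-58.5)] throat x 77.57274998249898
```

```bash
python3 -m jog '[[[-1,0.23,0.1,3,0.005],[-1,0,0,4,0],[-1,0,0,4,0],[-1,0,0,2,0],[-1,0,0,0.8,0]]]'; python3 -m jog '[[[-1,0,0,0.4,0],[-1,0,0,0.4,0],[-1,0,0,0.2,0],[-1,0,0,0,0]]]'
```

```text
clock: 24.1
position: [0.5501, 0.3644, -0.0071]
tcp_rot: [0.001, 0.996, 0.092, -0.002]
contact_force: [-0.3, -0.7, -3.2]
grip_width: 0.211
gripper_force: 108.3
clock: 24.5
position: [0.5516, 0.3665, -0.0132]
tcp_rot: [-0.0, 0.996, 0.092, 0.0]
contact_force: [0.4, 0.5, -2.8]
grip_width: 0.211
gripper_force: 108.3
```

```bash
python3 -m jog '[[[-1,0,0,0.3,0],[-1,0,0,0.1,0],[-1,0,0,0,0]]]'; python3 -m jog '[[[0.2,0,0,0,0],[0.2,0,0,0,0],[0.2,0,0,0,0],[0.4,0,0,0,0],[0.4,0,0,0,0]]]'; python3 -m jog '[[[0.4,0,0,-2,0],[0.4,0,0,-4,0],[0.4,0,0,-4,0],[0.4,0,0,-4,0],[0.4,0,0,-4,0]]]'; python3 -m jog '[[[0.4,0,0,-3,0],[0.4,0,0,0,0],[0.4,0,0,0,0]]]'; python3 w.py wk; python3 - <<'E'
from h import *
im,d=bot.capture("scene")
w=cv2.imread("pics/wk.png")
cv2.imwrite("pics/fin.png",np.hstack([cv2.resize(w,(400,300)),cv2.resize(im[140:320,200:500,::-1],(400,300))]))
E
```

```text
clock: 24.8
position: [0.5515, 0.3666, -0.0172]
tcp_rot: [-0.0, 0.996, 0.092, 0.0]
contact_force: [-0.4, -1.7, 3.1]
grip_width: 0.209
gripper_force: 109.0
clock: 25.3
position: [0.5514, 0.3665, -0.0179]
tcp_rot: [0.0, 0.996, 0.092, 0.0]
contact_force: [-0.5, -1.3, -0.5]
grip_width: 0.701
gripper_force: 0.0
clock: 25.8
position: [0.5512, 0.3663, 0.1638]
tcp_rot: [0.0, 0.996, 0.092, -0.0]
contact_force: [1.5, -0.1, 0.3]
grip_width: 0.704
gripper_force: 0.0
clock: 26.1
position: [0.5513, 0.3664, 0.1924]
tcp_rot: [-0.0, 0.996, 0.092, 0.0]
contact_force: [-1.4, 0.1, -0.2]
grip_width: 0.699
gripper_force: 0.0
t 26.15 pos [0.5513 0.3664 0.1924] yaw 0.1848 q6 [ 0.49  0.55  1.47 -0.    1.12  1.87]
```

View pics/fin.png

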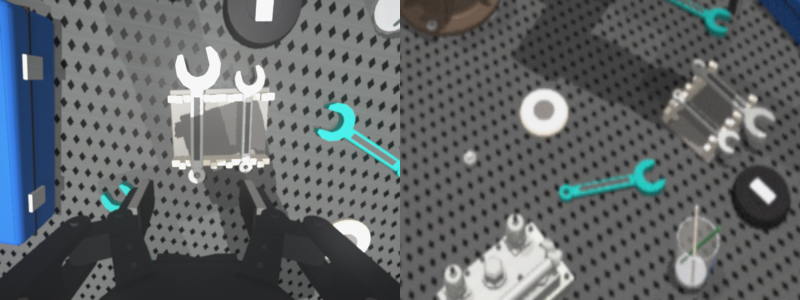

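The wrench lies back in its +y slot, left half at (197,120). The small wrench and the bystanders look unmoved. The cap measured about 2.6 rad and did not move when pushed further.

```bash
python3 -c "
from station import bot
print(bot.close_job())"
```

```text
the job is handed in; nothing more can be done
None
```

The cap is tightened to about 2.6 rad by camera measurement, its stop; it moved no further when pushed, though the force showed no jump. The larger wrench lies flat back in its slot, and the job was handed in at about 26 s; no verdict was shown.

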